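# Turn the specimen carrier over in the turnover block

## Task

The specimen carrier lies back side up in the low bay of the turnover block and is wanted specimen side up for the camera. Take the lifter, slide its blade under the carrier's rebated edge, tip the carrier over the step so that it falls on its back in the upper nest, and push it with the blade fully home against the stop bar, holding the seat switch in; then set the lifter down on the table, flat on its blade and clear of the block. Work gently (the blade may never press on the carrier or the block with more than about 20 N), touch the carrier with the lifter only, and leave the other things alone.

Things in the scene. Friction and masses are not known exactly. Their poses are not given: they have to be found in the camera images.
- jig: Turnover block, grey anodised metal, fixed, on levelling feet that lift it 2 to 10 mm off the table, 176 (x) x 92 (y) mm. Origin: in its underside, below the middle of its step; x runs along the lane from low bay over step to stop bar, y left, z up. Rails 14 wide on both sides, tops at z = 25 mm, from x = -50 mm on; the lane between is 64 wide (y = -32..32 mm). Low bay: floor z = 8 mm, x = -70 mm (open front) to the step at x = 0.
- step (a point): Middle of the step's top edge (x = 0, z = 16 mm of the block; same axes): an upright face 8 mm high between the low bay's floor and the rubber-lined, level floor of the upper nest. The carrier tips over this edge, lands overhanging it by some 10 to 17 mm, and must then be pushed on by 30 to 55 mm. A steel spring leaf at the left rail (x = 38 to 66 mm, up to 6 mm into the lane) resists with some 2 to 5 N.
- switch (a joint): Seat switch in the stop bar, an aluminium bar 9 mm high across the nest, set by two knurled screws: its face is anywhere from x = 66 to 82 mm of the block, so it is found by feel. The steel paddle in the middle of the face, at floor height, stands 3 mm out: 0 = out, 0.003 = pushed flush (under 1 N). The carrier is home when its leading edge meets the bar and holds the paddle in.
- carrier_centre (a point): Centre of the specimen carrier, a loose aluminium plate 46 (x) x 60 (y) x 7 (z) mm, about 60 g. At the start it lies in the low bay back side (three slotted screws) up, 2 to 12 mm short of the step and not quite square; its z is up, its x toward the step. Turned over, z points down. Fully home, its centre is 23 mm short of the stop bar's face, at z = 19.5 mm of the block, its rebated edge leading.
- carrier: The same carrier; origin at the centre of its specimen face (below at the start), same axes. Its edge away from the step (x = -23 mm) has a rebate underneath over its whole width, 6 mm deep in x and 3.5 mm high, under a lip 3.5 mm thick: room for the blade only when it slides on the floor.
- lifter_grip (a point): Centre of the lifter's grip, 34 mm above the underside of its blade: an upright grey bar, 24 (x) x 14 (y) mm, from 8.5 to 60 mm above the underside, on a metal foot 28 x 18 mm; a cap on top ends at 63 mm. Grip it by the two faces across y. x points along the blade to its tip, z up when the blade lies flat.
- lifter_tip (a point): Middle of the lifter's front edge, on the underside of the blade: 60 mm ahead (x) of the grip's centre and 34 mm below it. The blade is a flat steel strip 30 mm wide (y) and 2 mm thick, from 13 mm behind the grip's centre to this edge. Same axes as the grip.
- lifter: The same lifter; origin on the underside of the blade, below the grip's centre. It weighs about 90 g and stands by itself flat on its blade on the table. Held in the fingers it gives under load: a few newtons at the tip turn it about a degree in the grasp, so a pushed blade lags behind the hand by 1 to 4 mm.
- loupe: Black stand loupe, 35 mm across, 37 mm high, left of the block; origin at the centre of its underside. To be left alone.
- vial: Capped glass vial, 18 mm across, 52 mm high, left of the block; origin at the centre of its underside. To be left alone.
- mount: Round resin specimen mount, 30 mm across, 14 mm high, on the table right of the lifter; origin at the centre of its underside. To be left alone.
Mind the look-alikes: they are no part of the job. Leave any red look-alike of the lifter alone.

How it is judged:
By the outcome, as a careful person would: the job done as asked, in the order asked, and still so for the second after the job is handed in, with the robot touching nothing.
It also fails if it takes over 72 s, if anything falls off the work surface, if the arm or the gripper's body presses on something with over 40 N, if the wrist force passes 120 N, or if a joint passes its speed limit or range.

## Robot

A 6-joint arm with a two-finger parallel gripper is mounted at the origin on a cart in front of the work surface, level with it; the furniture and walls round the work are solid. World frame = base frame: x ahead of the robot, y to its left, z up, the work surface at z = 0. Lengths are in m, angles in rad, forces in N, time in s.
With the tool pointing down it reaches from about 0.275 to 0.75 m from the base axis. Payload 10.2 kg.
Tool frame: the origin (TCP) lies on the centre line of the jaws, within the pads' length; the fingertips stand tcp_to_tips ahead of it and the grasp point (between the pads) lies 2 mm behind it (tcp_to_tips is the distance from the TCP to the fingertips, in m); z points along the fingers, y is the line along which they close (so a half turn about z gives the same grasp; the last joint's range is limited). The gripper opens to 85 mm and grips with 20 to 120 N. Pads are 22 mm wide; open, the fingers measure 114 mm over their backs; the gripper's body (76 mm by 85 mm) begins 54 mm behind the grasp point. The pads swing forward as they close: fully open they stand 13 mm farther back than shut.
Start: joints at [1.047, 0.313, 1.498, -0, 1.331, -0.223], TCP at [0.156, 0.501, 0.221] pointing down, gripper open.
Joint ranges: [-2.94, 2.94], [-0.97, 2.17], [0.19, 2.56], [-1.23, 4.37], [0.02, 3.11], [-2.88, 2.88]. Speed limits (rad/s): [2.39, 2.39, 3.01, 3.14, 3.14, 3.14].

## Interface

Orientations are given as a unit quaternion [x, y, z, w].
In Python, from cell import * gives the robot as it stands. The module is installed in compiled form; this text tells all that it offers.
- The arm moves only by the shell command python3 -m creep 'ROWS'. ROWS is text: rows parted by semicolons, each of 7 numbers parted by spaces: the finger opening in mm, from 0 to 85.4, then the shift along the tool's x, y, z in mm, then the turn, a rotation vector about the tool's x, y, z in rad. In form: claw x y z rx ry rz; .... A call has 1 to 12 rows; each row shifts and turns the commanded pose from where the row before left it, along the tool's axes as they then stand; what a row does not reach is not made up. A row lasts 1/8 s, in which the tool goes at most 62.5 mm and 10.7 degrees, less where a joint would pass 70% of its speed; a pose out of reach is approached as far as the arm can. A call is refused whole if a number of a shift passes 62.5 or a number of a turn 0.188, either way. A call with a gripper value outside its range is refused whole. The fingers move at their own pace and stop on an object; the grip force is fixed at half the most. Time passes only in rows, so rows that do not move let the fingers close. It gives the time, the measured TCP pose, the force, the opening and the grip force at its end, in the units of the state.
- get_state(): the state, without advancing time (a new reading comes with each control period).
- grab_frame(name): name is "scene" or "top" or "wrist"; returns a dict with "pixels" (420x560x3 uint8, red, green, blue), "K" (3x3 intrinsics, pixels), "R" (3x3) and "t" (3): a world point X has camera coordinates R X + t. Camera axes: x right, y down, z forward; pixel columns grow to the right and rows downward; lengths in m; the calibration is good to about 2 mm. A picture is of the moment at which its call begins. There is no depth.
- sign_off(): hands the job in; it is judged then, once.
The state is a dict: "time": time; "joint_pos": joint angles; "dq": joint speeds; "effort": joint torques, N m; "eef_pos": TCP position; "orientation": TCP orientation; "ft_force": force on the tool from outside, world axes, zero at the start; "moment": the same for the moment, N m; "grip_width": finger opening in m; "finger_force": force on a finger pad.
Only numpy, scipy, OpenCV 4.12 (cv2) and the standard library are available. Lean on these libraries where they do the work, as an engineer would, in place of code of your own. Each camera call takes 0.05 s, during which the arm holds its last target. There are 200 camera calls.

## Working session

There is one attempt and no reset: what is moved stays moved. The work goes in short steps, Python scripts to look and compute and a shell command to move; the robot and the scene stay as the last step left them, time stands still between calls to the robot, and variables do not carry over. Pictures are saved under pics/ and viewed, at most 10 in all, crops included, and the job is handed in when it is done.

```bash
mkdir -p pics; python3 - <<'E'
from cell import *
import cv2, numpy as np
s=get_state(); print({k:np.round(v,3).tolist() if not np.isscalar(v) else v for k,v in s.items()})
ims=[]
for n in ("scene","top"):
    f=grab_frame(n); cv2.imwrite(f"pics/{n}0.png",f["pixels"][...,::-1]); np.savez(f"{n}.npz",**f)
    print(n,np.round(f["K"],1).tolist(),np.round(f["R"],3).tolist(),np.round(f["t"],3).tolist())
E
```

```text
{'time': 0.0, 'joint_pos': [1.047, 0.313, 1.498, 0.0, 1.331, -0.223], 'dq': [0.002, -0.0, -0.001, -0.001, 0.0, -0.0], 'effort': [-0.0, -41.227, -25.975, -0.0, 0.004, -0.0], 'eef_pos': [0.155, 0.501, 0.22], 'orientation': [0.15, 0.989, -0.001, -0.0], 'ft_force': [-0.248, -0.049, -0.091], 'moment': [-0.006, 0.028, -0.013], 'finger_force': 0.0, 'grip_width': 0.08540067532056092}
scene [[470.0, 0.0, 272.3], [0.0, 470.0, 211.3], [0.0, 0.0, 1.0]] [[-0.403, -0.915, 0.023], [-0.424, 0.165, -0.89], [0.811, -0.368, -0.455]] [0.444, 0.19, 0.824]
top [[479.2, 0.0, 275.0], [0.0, 479.2, 214.0], [0.0, 0.0, 1.0]] [[0.016, -1.0, -0.021], [-0.999, -0.015, -0.031], [0.031, 0.021, -0.999]] [0.282, 0.454, 1.06]
```

View pics/top0.png

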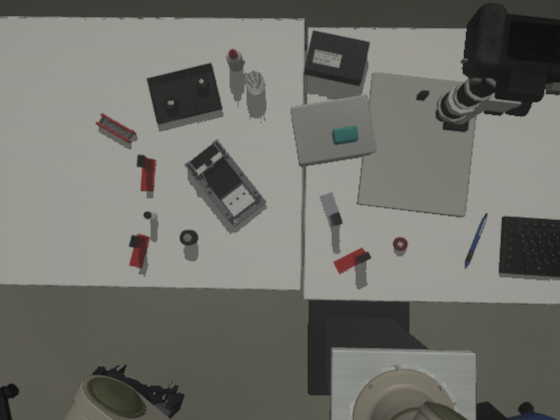

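View pics/scene0.png

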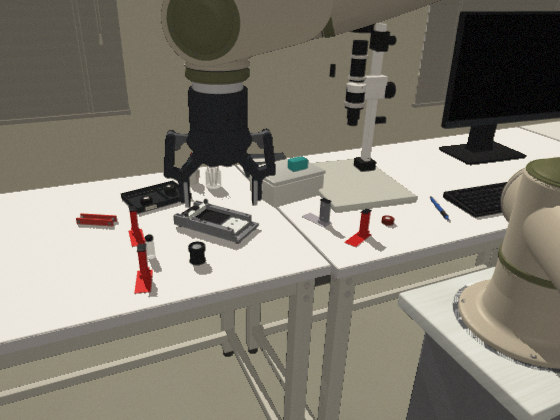

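The top view shows four things that could be the lifter: a grey one at (331,208) and red ones at (148,173), (140,250) and (351,260). The grey one matches the description. The block is near (225,185), the loupe at (189,237) and the mount at (400,244). I'll check the lifter and block in one crop.

```bash
python3 - <<'E'
import cv2, numpy as np
im=cv2.imread("pics/top0.png")
a=cv2.resize(im[130:240,170:280],None,fx=5,fy=5,interpolation=cv2.INTER_CUBIC)
b=cv2.resize(im[180:235,305:355],None,fx=5,fy=5,interpolation=cv2.INTER_CUBIC)
c=np.zeros((550,800,3),np.uint8); c[:,:550]=a; c[:275,550:]=b
cv2.imwrite("pics/crop0.png",c)
E
```

```text
(no output)
```

View pics/crop0.png

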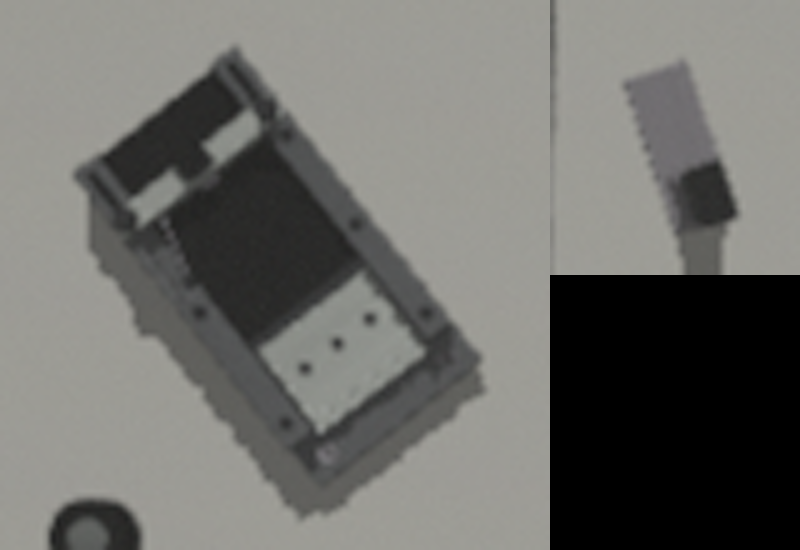

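The crop shows the block's low bay at lower right. The carrier's corners are at about (222,199), (242,184), (255,201) and (234,216) in the top image, and the stop bar is at upper left. The grey lifter's blade points up-left.

```bash
cat > h.py <<'E'
import numpy as np, cv2
from cell import *
def ray(f,uv,z):
    d=np.linalg.inv(f["K"])@np.array([uv[0],uv[1],1.]); R,t=f["R"],f["t"]
    c=-R.T@t; w=R.T@d; return c+w*(z-c[2])/w[2]
def proj(f,X):
    p=f["K"]@(f["R"]@np.asarray(X,float)+f["t"]); return p[:2]/p[2]
def yaw(a,b): d=b-a; return np.degrees(np.arctan2(d[1],d[0]))
def pose(o,deg,ptsmm):
    a=np.radians(deg);c,s=np.cos(a),np.sin(a)
    return [np.array([o[0]+(c*p[0]-s*p[1])/1e3,o[1]+(s*p[0]+c*p[1])/1e3,o[2]+p[2]/1e3]) for p in ptsmm]
def st():
    s=get_state(); from scipy.spatial.transform import Rotation as Ro
    R=Ro.from_quat(s["orientation"]).as_matrix()
    return s,R,np.array(s["eef_pos"])
E
python3 - <<'E'
from h import *
import cell; print([n for n in dir(cell) if not n.startswith('_')], getattr(cell,'tcp_to_tips',None))
f=dict(np.load("top.npz"))
C=lambda x,y:(170+x/5-.4,130+y/5-.4); L=lambda x,y:(305+(x-550)/5-.4,180+y/5-.4)
ca=[ray(f,C(*p),.006+.015) for p in [(260,345),(362,268),(425,355),(320,432)]]
print("carrier",np.round(ca,4),[round(np.linalg.norm(ca[i]-ca[(i+1)%4])*1e3,1) for i in range(4)],yaw(ca[3],ca[0]),yaw(ca[2],ca[1]),np.mean(ca,0))
bl=[ray(f,C(*p),z) for p,z in [((235,48),.031),((78,175),.031),((480,360),.014),((320,480),.014)]]
print("block",np.round(bl,4),[round(np.linalg.norm(bl[i]-bl[j])*1e3,1) for i,j in [(0,1),(1,3),(3,2),(2,0)]],yaw(bl[2],bl[0]),yaw(bl[3],bl[1]))
l=[ray(f,L(*p),.002) for p in [(626,80),(688,62),(677,230)]]
print("lifter",np.round(l,4),np.linalg.norm(l[0]-l[1])*1e3,yaw(l[2],l[0])); tip=(l[0]+l[1])/2
cap=ray(f,L(707,192),.063); print("tip",tip,"cap",cap,yaw(cap,tip),np.hypot(*(cap-tip)[:2]))
E
```

```text
['MotionError', 'get_state', 'grab_frame', 'sign_off', 'tcp_to_tips'] 0.017
carrier [[0.4817 0.4076 0.021 ]
 [0.5166 0.363  0.021 ]
 [0.4784 0.3343 0.021 ]
 [0.4435 0.3803 0.021 ]] [np.float64(56.7), np.float64(47.7), np.float64(57.6), np.float64(47.0)] 35.64821112470161 36.845517201445894 [0.48004148 0.3713004  0.021     ]
block [[0.6121 0.4199 0.031 ]
 [0.5549 0.4882 0.031 ]
 [0.4769 0.3102 0.014 ]
 [0.4223 0.3806 0.014 ]] [np.float64(89.0), np.float64(171.6), np.float64(89.0), np.float64(174.9)] 39.05512756796467 39.04916506345841
lifter [[0.4929 0.1891 0.002 ]
 [0.5014 0.1614 0.002 ]
 [0.4258 0.1654 0.002 ]] 28.978378457335477 19.476767611119154
tip [0.49713295 0.17523333 0.002     ] cap [0.44159477 0.15862505 0.063     ] 16.648904768157724 0.05796830525978982
```

```bash
python3 -m creep '85 -31 -20 0 0 0 0; 85 -31 -20 0 0 0 0; 85 -31 -20 0 0 0 0; 85 -31 -20 0 0 0 0; 85 -31 -20 0 0 0 0; 85 -31 -20 0 0 0 0; 85 -31 -20 0 0 0 0; 85 -31 -20 0 0 0 0; 85 -31 -20 0 0 0 0; 85 -31 -20 0 0 0 0; 85 -31 -20 0 0 0 0; 85 -31 -20 0 0 0 0'
python3 -m creep '85 0 0 8 0 0 -0.12; 85 0 0 8 0 0 -0.12; 85 0 0 8 0 0 -0.12; 85 0 0 8 0 0 -0.12; 85 0 0 8 0 0 -0.12; 85 0 0 0 0 0 0; 85 0 0 0 0 0 0'
cat >> h.py <<'E'
def togo(target,xyaw):
    """shift in tool axes (mm) and turn (rotvec, tool axes) to a tool-down pose with tool x at xyaw deg"""
    from scipy.spatial.transform import Rotation as Ro
    s,R,p=st(); a=np.radians(xyaw); c,n=np.cos(a),np.sin(a)
    T=np.array([[c,n,0],[n,-c,0],[0,0,-1.]])
    print("shift",np.round(R.T@(np.asarray(target)-p)*1e3,1),"turn",np.round(Ro.from_matrix(R.T@T).as_rotvec(),4),"F",np.round(s["ft_force"],1),"w",round(s["grip_width"]*1e3,1),"t",round(s["time"],2))
E
python3 - <<'E'
from h import *
togo([.440,.157,.032],198)
f=grab_frame("wrist"); cv2.imwrite("pics/w1.png",f["pixels"][...,::-1]); np.savez("w1.npz",**f)
E
```

```text
time: 1.6
eef_pos: [0.4403, 0.1609, 0.2204]
orientation: [0.15, 0.989, -0.0, -0.0]
ft_force: [0.5, 0.7, -0.1]
grip_width: 0.0847
finger_force: 0.0
time: 2.48
eef_pos: [0.4398, 0.162, 0.1808]
orientation: [-0.148, 0.989, -0.0, 0.0]
ft_force: [-0.4, 0.2, 0.8]
grip_width: 0.0849
finger_force: 0.0
shift [  1.3  -4.8 148.8] turn [-0.0001  0.0002 -0.0172] F [-0.4  0.2  0.8] w 84.9 t 2.48
```

View pics/w1.png

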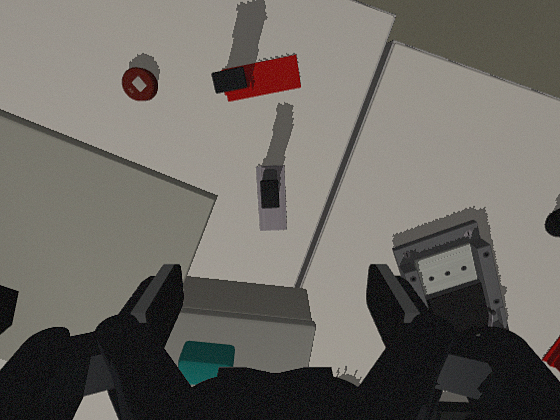

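The wrist picture shows the grey lifter with its cap at (270,193) and the blade corners at (257,166), (284,166), (287,229) and (262,231). The block bay and carrier are at (450,270).

```bash
python3 - <<'E'
from h import *
f=dict(np.load("w1.npz"))
q=[ray(f,p,.002) for p in [(256.5,166),(284.5,165.5),(287,229.5),(262,231)]]
print(np.round(q,4),[round(np.linalg.norm(q[i]-q[(i+1)%4])*1e3,1) for i in range(4)],yaw(q[0],q[3]),yaw(q[1],q[2]))
tip=(q[2]+q[3])/2; cap=ray(f,(270,193.5),.063); print(tip,cap,np.hypot(*(tip-cap)[:2]),yaw(cap,tip))
im=f["pixels"][200:335,385:520]; cv2.imwrite("pics/w1c.png",cv2.resize(im[...,::-1],None,fx=4.4,fy=4.4,interpolation=cv2.INTER_CUBIC))
E
```

```text
[[0.4333 0.1411 0.002 ]
 [0.4241 0.169  0.002 ]
 [0.4926 0.1936 0.002 ]
 [0.5025 0.1674 0.002 ]] [np.float64(29.4), np.float64(72.7), np.float64(28.1), np.float64(74.1)] 20.793789167892296 19.784718567937798
[0.497561   0.18048753 0.002     ] [0.44039476 0.15885666 0.063     ] 0.06112179462459546 20.72591056644302
```

View pics/w1c.png

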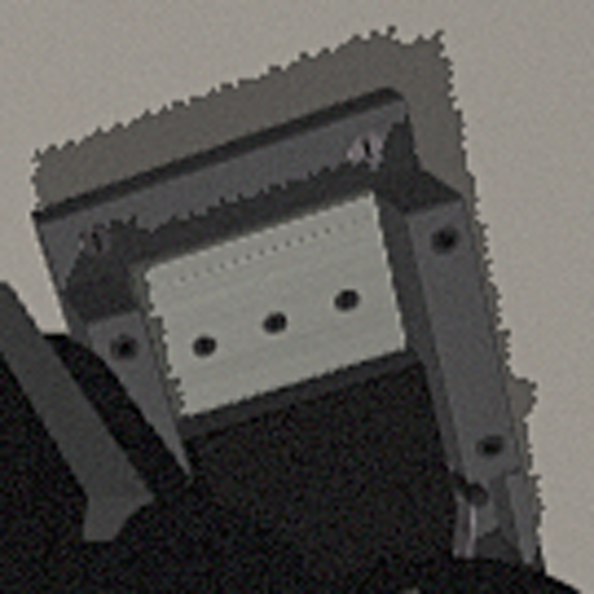

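The block crop shows the carrier in the low bay with its far edge up against the bay front. It is slightly turned relative to the block. I'll grasp the lifter now.

```bash
python3 -m creep '85 0 -3 14 0 0 -0.052; 85 0 0 15 0 0 0; 85 0 0 15 0 0 0; 85 0 0 15 0 0 0; 85 0 0 15 0 0 0; 85 0 0 15 0 0 0; 85 0 0 15 0 0 0; 85 0 0 15 0 0 0; 85 0 0 15 0 0 0; 85 0 0 15 0 0 0; 85 0 0 0 0 0 0'
python3 -m creep '0 0 0 0 0 0 0; 0 0 0 0 0 0 0; 0 0 0 0 0 0 0; 0 0 0 0 0 0 0; 0 0 0 0 0 0 0; 0 0 0 0 0 0 0; 0 0 0 0 0 0 0; 0 0 0 0 0 0 0'
python3 - <<'E'
from h import *
togo([.4405,.159,.032],200)
f=dict(np.load("w1.npz"))
C=lambda x,y:(385+x/4.4-.4,200+y/4.4-.4)
for feet in (.002,.006,.010):
  ca=[ray(f,C(*p),feet+.015) for p in [(182,418),(408,348),(372,193),(145,268)]] # nearleft.. step side right,left? 
  b=[ray(f,C(*p),feet+.008) for p in [(37,215),(392,91)]]
  r=[ray(f,C(*p),feet+.025) for p in [(462,197),(540,545)]]
  h=[ray(f,C(*p),feet+.025) for p in [(445,240),(492,447),(124,347)]]
  print(feet,"car",np.round(np.mean(ca,0),4),[round(np.linalg.norm(ca[i]-ca[(i+1)%4])*1e3,1) for i in range(4)],yaw(ca[3],ca[0]),yaw(ca[2],ca[1]),yaw(ca[0],ca[1])-90,"front",np.round(b,4),np.linalg.norm(b[0]-b[1])*1e3,yaw(b[0],b[1])-90,"rail",yaw(*r),yaw(h[0],h[1]),yaw(h[2],h[0])-90,np.round(h,4))
E
```

```text
time: 3.9
eef_pos: [0.44, 0.159, 0.0306]
orientation: [-0.175, 0.985, 0.0, -0.001]
ft_force: [0.4, -0.4, -0.5]
grip_width: 0.0847
finger_force: 0.0
time: 4.9
eef_pos: [0.4408, 0.1591, 0.0319]
orientation: [-0.175, 0.985, -0.0, 0.0]
ft_force: [-1.2, -1.7, 6.2]
grip_width: 0.014
finger_force: 58.5
shift [ 0.3  0.  -0.1] turn [-0.0003  0.0004  0.0023] F [-1.2 -1.7  6.2] w 14.0 t 4.9
0.002 car [0.4806 0.3772 0.017 ] [np.float64(58.7), np.float64(47.0), np.float64(57.0), np.float64(46.5)] 36.80531362712272 38.86523801964308 37.81797646214869 front [[0.4766 0.3123 0.01  ]
 [0.42   0.3823 0.01  ]] 90.00924040781264 38.99561390834924 rail 39.4700491661899 39.310086797137004 38.85497535909451 [[0.4479 0.4003 0.027 ]
 [0.4969 0.4403 0.027 ]
 [0.4977 0.3385 0.027 ]]
0.006 car [0.4791 0.3742 0.021 ] [np.float64(58.0), np.float64(46.4), np.float64(56.3), np.float64(45.9)] 36.80531362712276 38.86523801964311 37.81797646214869 front [[0.4752 0.3102 0.014 ]
 [0.4193 0.3793 0.014 ]] 88.90146262276922 38.99561390834927 rail 39.470049166189874 39.310086797137 38.85497535909451 [[0.4468 0.3969 0.031 ]
 [0.4952 0.4364 0.031 ]
 [0.4959 0.3359 0.031 ]]
0.01 car [0.4776 0.3712 0.025 ] [np.float64(57.2), np.float64(45.8), np.float64(55.6), np.float64(45.4)] 36.80531362712276 38.86523801964306 37.81797646214869 front [[0.4738 0.3081 0.018 ]
 [0.4186 0.3763 0.018 ]] 87.79368483772585 38.99561390834921 rail 39.47004916618988 39.31008679713697 38.85497535909451 [[0.4457 0.3935 0.035 ]
 [0.4934 0.4325 0.035 ]
 [0.4942 0.3333 0.035 ]]
```

```bash
python3 -m creep '0 0 0 -15 0 0 0; 0 0 0 -25 0 0 0; 0 0 0 -25 0 0 0; 0 -3 26 0 0 0 0; 0 -3 26 0 0 0 0; 0 -3 26 0 0 0 0; 0 -3 26 0 0 0 0; 0 -3 26 0 0 0 0; 0 -3 24 0 0 0 0; 0 0 0 0 0 0 -0.11; 0 0 0 0 0 0 -0.11; 0 0 0 0 0 0 -0.11'
python3 -m creep '0 0 0 0 0 0 0; 0 0 0 0 0 0 0'
python3 - <<'E'
from h import *
togo([.405,.3103,.05],219)
f=grab_frame("top"); np.savez("t2.npz",**f)
w=grab_frame("wrist"); np.savez("w2.npz",**w)
a=cv2.resize(f["pixels"][140:250,170:270],None,fx=4,fy=4,interpolation=cv2.INTER_CUBIC)
b=cv2.resize(w["pixels"],(400,300))
c=np.zeros((440,800,3),np.uint8); c[:,:400]=a; c[:300,400:]=b
cv2.imwrite("pics/c2.png",c[...,::-1])
E
```

```text
time: 6.4
eef_pos: [0.4044, 0.31, 0.0972]
orientation: [-0.336, 0.942, 0.0, 0.0]
ft_force: [0.1, -0.4, -0.5]
grip_width: 0.0139
finger_force: 58.7
time: 6.65
eef_pos: [0.4046, 0.3099, 0.0969]
orientation: [-0.333, 0.943, 0.0, 0.0]
ft_force: [-0.2, -0.7, -0.2]
grip_width: 0.0143
finger_force: 58.7
shift [-0.6 -0.  46.9] turn [-0.      0.0002 -0.0016] F [-0.2 -0.7 -0.2] w 14.3 t 6.65
```

View pics/c2.png

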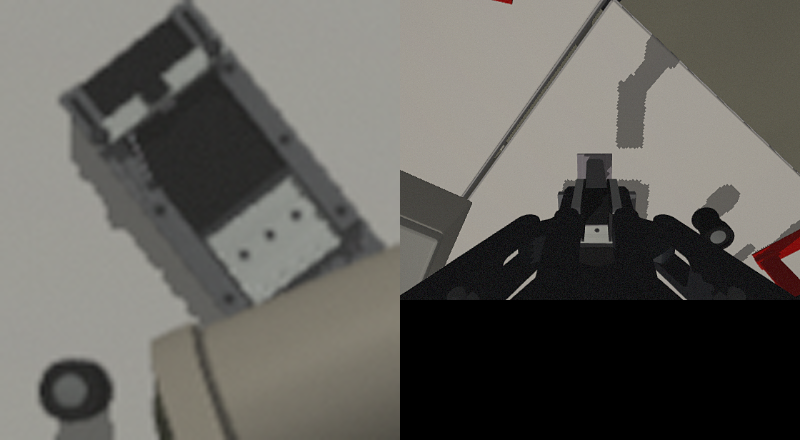

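The top crop shows the arm covering the bay's front, with the carrier in view. The wrist view shows the lifter's grip in line with the carrier's middle screw at (597,231), so sideways alignment is good. The blade's rear edge is at (594,154).

```bash
python3 - <<'E'
from h import *
s,R,p=st(); w=dict(np.load("w2.npz"))
r=[ray(w,((u-400)*1.4,153.5*1.4),p[2]-.030) for u in (577,612)]
print([np.round(R.T@(x-p)*1e3,1) for x in r])
k=ray(w,((597-400)*1.4,231*1.4),.020); print("screw",k, R.T@(k-p)*1e3)
E
python3 -m creep '0 0 0 12 0 0 0; 0 0 0 12 0 0 0; 0 0 0 12 0 0 0; 0 0 0 5 0 0 0; 0 0 0 2 0 0 0; 0 0 0 0 0 0 0'
```

```text
[array([ 12.3, -15.3,  30. ]), array([12.3, 14.6, 30. ])]
screw [0.48459861 0.3772711  0.02      ] [-104.63973944    2.04465135   76.72543761]
time: 7.5
eef_pos: [0.4047, 0.31, 0.0537]
orientation: [-0.334, 0.943, 0.0, 0.0]
ft_force: [0.3, 0.5, -1.1]
grip_width: 0.0133
finger_force: 58.7
```

```bash
python3 -m creep '0 -4 1 0 0 0 0; 0 -4 0 0 0 0 0; 0 0 0 1 0 0 0; 0 0 0 1 0 0 0; 0 0 0 0 0 0 0'
python3 -m creep '0 0 0 1 0 0 0; 0 0 0 1 0 0 0; 0 0 0 0 0 0 0'
```

```text
time: 8.12
eef_pos: [0.41, 0.3157, 0.0515]
orientation: [-0.334, 0.943, -0.0, -0.0]
ft_force: [-0.0, 0.2, -0.2]
grip_width: 0.0139
finger_force: 58.7
time: 8.5
eef_pos: [0.4101, 0.3157, 0.0495]
orientation: [-0.334, 0.943, 0.0, -0.0]
ft_force: [-0.0, -0.3, -0.6]
grip_width: 0.0136
finger_force: 58.7
```

```bash
python3 -m creep '0 0 0 1 0 0 0; 0 0 0 0 0 0 0'; python3 -m creep '0 0 0 1 0 0 0; 0 0 0 0 0 0 0'
```

```text
time: 8.75
eef_pos: [0.4101, 0.3157, 0.0485]
orientation: [-0.334, 0.943, -0.0, -0.0]
ft_force: [0.3, 0.0, -0.0]
grip_width: 0.014
finger_force: 58.7
time: 9.0
eef_pos: [0.4101, 0.3157, 0.0475]
orientation: [-0.334, 0.943, -0.0, -0.0]
ft_force: [0.5, -0.1, -1.3]
grip_width: 0.0138
finger_force: 58.7
```

```bash
for i in 1; do python3 -m creep '0 0 0 1 0 0 0; 0 0 0 0 0 0 0'; python3 -m creep '0 0 0 1 0 0 0; 0 0 0 0 0 0 0'; python3 -m creep '0 0 0 1 0 0 0; 0 0 0 0 0 0 0'; done | grep -E "eef|ft_"; python3 -c "
from h import *
print(get_state()['moment'])"
```

```text
eef_pos: [0.4101, 0.3157, 0.0465]
ft_force: [0.1, 0.4, -0.8]
eef_pos: [0.4102, 0.3157, 0.0456]
ft_force: [-0.4, -0.7, -0.1]
eef_pos: [0.4102, 0.3157, 0.0447]
ft_force: [-1.3, -1.7, 3.5]
[-0.14052874  0.15238444 -0.01085596]
```

```bash
python3 -m creep '0 0 0 -0.4 0 0 0; 0 -2 0 0 0 0 0; 0 -2 0 0 0 0 0; 0 -2 0 0 0 0 0;0 0 0 0 0 0 0' | grep -E "eef|ft_"; python3 -m creep '0 -2 0 0 0 0 0; 0 -2 0 0 0 0 0; 0 -2 0 0 0 0 0;0 0 0 0 0 0 0' | grep -E "eef|ft_"
python3 - <<'E'
from h import *
print(get_state()['moment'])
f=grab_frame("top"); np.savez("t3.npz",**f); g=grab_frame("scene"); np.savez("s3.npz",**g)
a=cv2.resize(f["pixels"][140:250,170:270],None,fx=4,fy=4,interpolation=cv2.INTER_CUBIC)
b=cv2.resize(g["pixels"][180:270,160:260],None,fx=4,fy=4,interpolation=cv2.INTER_CUBIC)
c=np.zeros((440,800,3),np.uint8); c[:,:400]=a; c[:360,400:]=b
cv2.imwrite("pics/c3.png",c[...,::-1])
E
```

```text
eef_pos: [0.415, 0.3196, 0.045]
ft_force: [-0.7, -1.7, 2.5]
eef_pos: [0.4196, 0.3234, 0.0451]
ft_force: [-1.5, -2.1, 4.1]
[-0.26101207  0.19913391  0.02578756]
```

View pics/c3.png

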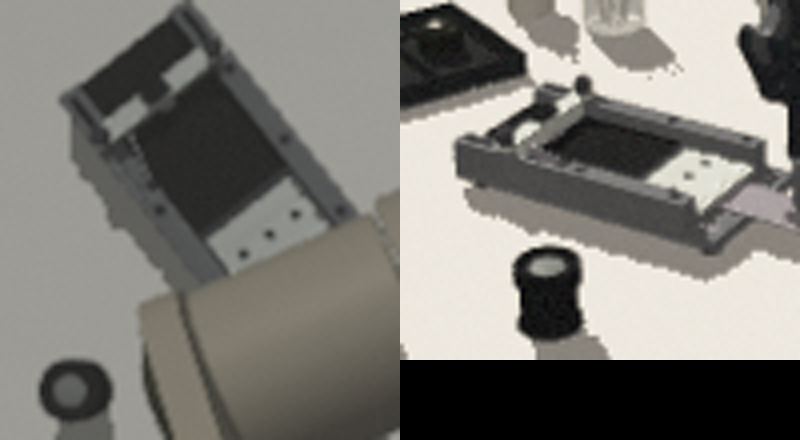

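The scene crop shows the blade flat in the bay with its tip about at the carrier's lip (735,195). The carrier is unmoved, so I'll go on under the lip.

```bash
python3 -m creep '0 0 0 -0.4 0 0 0; 0 -2 0 0 0 0 0; 0 -2 0 0 0 0 0;0 0 0 0 0 0 0' | grep -E "eef|ft_"; python3 -m creep '0 -2 0 0 0 0 0; 0 -2 0 0 0 0 0; 0 0 0 0 0 0 0' | grep -E "eef|ft_"
python3 - <<'E'
from h import *
g=grab_frame("scene"); np.savez("s4.npz",**g)
def crop(n): return cv2.resize(dict(np.load(n))["pixels"][195:245,200:260],None,fx=6.6,fy=6.6,interpolation=cv2.INTER_CUBIC)
cv2.imwrite("pics/c4.png",np.hstack([crop("s3.npz"),crop("s4.npz")])[...,::-1])
E
```

```text
eef_pos: [0.4227, 0.3259, 0.0454]
ft_force: [-2.1, -2.0, 3.2]
eef_pos: [0.425, 0.3277, 0.0457]
ft_force: [-6.9, -7.9, 12.2]
```

View pics/c4.png

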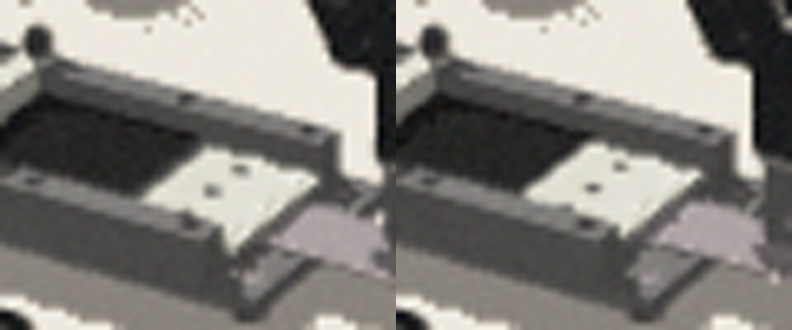

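```bash
python3 -m creep '0 2 0 -0.3 0 0 0; 0 0 0 0 0 0 0' | grep -E "eef|ft_"; python3 -m creep '0 0 0 -2 0 0 0; 0 0 0 -2 0 0 0; 0 0 0 -2 0 0 0; 0 0 0 0 0 0 0' | grep -E "eef|ft_"
python3 - <<'E'
from h import *
g=grab_frame("scene"); np.savez("s5.npz",**g)
def crop(n): return cv2.resize(dict(np.load(n))["pixels"][195:245,200:260],None,fx=6.6,fy=6.6,interpolation=cv2.INTER_CUBIC)
cv2.imwrite("pics/c5.png",np.hstack([crop("s4.npz"),crop("s5.npz")])[...,::-1])
E
```

```text
eef_pos: [0.4242, 0.3271, 0.0456]
ft_force: [-1.0, 0.0, 1.3]
eef_pos: [0.4242, 0.3271, 0.0518]
ft_force: [1.6, -0.3, -1.1]
```

View pics/c5.png

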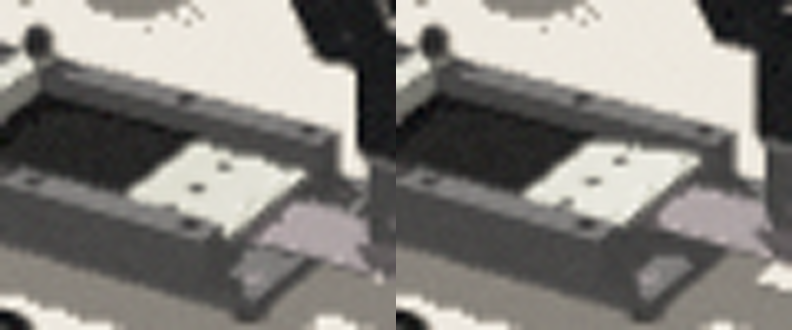

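The right crop shows the carrier's rear edge risen about 5 mm with the blade, so the blade is properly under the lip. Next I'll follow the arc about the step's foot, the first half now.

```bash
python3 -m creep '0 0.5 0 -4.5 0 0 0; 0 -0.3 0 -4.6 0 0 0; 0 -1.8 0 -4.8 0 0 0; 0 -2.5 0 -4.5 0 0 0; 0 0 0 0 0 0 0' | grep -E "time|eef|ft_"; python3 -m creep '0 -3 0 -4.2 0 0 0; 0 -3.4 0 -3.6 0 0 0; 0 0 0 0 0 0 0' | grep -E "time|eef|ft_"
cat >> h.py <<'E'
B=(.5029,.3896,.0052)
def carrier(x,z,th):
    """corners (block mm) of carrier back face & spec face, side view ref corner P=(x,z), angle th; world"""
    t=np.radians(th);u=np.array([-np.cos(t),np.sin(t)]);n=np.array([np.sin(t),np.cos(t)]);P=np.array([x,z])
    q=[P+7*n,P+46*u+7*n,P+46*u,P]
    return pose(B,39,[(a[0],y,a[1]) for a in q for y in (-30,30)])
E
python3 - <<'E'
from h import *
g=grab_frame("scene"); np.savez("s6.npz",**g)
t=np.radians(50)
w=np.array(carrier(-7*np.sin(t),8,50)); print(np.round([proj(g,x) for x in w]).tolist())
w=np.array(carrier(0,8,7)); print(np.round([proj(g,x) for x in w]).tolist())
a=g["pixels"].astype(int); b=np.load("s5.npz")["pixels"].astype(int)
for r in range(180,236,4): print(r,' '.join('%3d'%v for v in a[r,196:262:3].mean(-1)))
E
```

```text
time: 13.32
eef_pos: [0.4276, 0.3298, 0.0705]
ft_force: [0.2, 0.6, -1.1]
time: 13.7
eef_pos: [0.4326, 0.3339, 0.0782]
ft_force: [0.0, -0.8, -1.6]
[[229.0, 217.0], [215.0, 228.0], [240.0, 206.0], [226.0, 217.0], [242.0, 208.0], [228.0, 219.0], [231.0, 219.0], [217.0, 230.0]]
[[229.0, 216.0], [215.0, 227.0], [246.0, 218.0], [232.0, 229.0], [246.0, 221.0], [233.0, 232.0], [229.0, 218.0], [215.0, 229.0]]
180 117 229 230 206 158 160 160 151 173 229 229 229 230 229 231  27  21  26  30  58  29  28
184 130 129 155 209 193 140 181 213 175 229 230 229 230 230 230 215  23  30  26  26  66  31
188 129 132 129 228 144 168 170 151 128 154 230 230 229 230 230 230  84  38  32  25  29  25
192 222 131 130 230 229 130 130 128 129 131 128 229 229 230 231 231 230 229  74  31  37  87
196 228 229 230 229 231 229 157 132 129 136 157 172 228 229 229 229 231 230  33  31  39  88
200 172 223 224  48 197 230 230 229 229 232 229 230 229 230 229 228 229 230  26  30  41  87
204  65  95 221 114  76 144 220 227 229 231 231 229 230 229 230 229 230 231 171  84  59  87
208  27 127 111 101  63  69  74 109 119 121 150 219 228 228 171 231 229 229 227  68  70  70
212 111 108  18  25  36  35  33  32  66  67  70  73 126 103 166 169 214 226 225  70  70  70
216  24  21  40  35  39  33  35  32  36  38  95 143 102 168 165 167 165 164 166  70  70  72
220 104  79  67  55  38  31  39  37  36 108 132  97  66  68  72  70  96 169 157  91  89  97
224  73  75  69  87 123 126 121 105 125 108  65  68  67  67  67 114  78  79  70  69 110 178
228  75  71  75  73  74  70  71  72 108 124 116  47  68  70  66  66  69 114 118  66 138 230
232 128 126  93  75  73  71  70  73  68  71  71  74  66  65  65  67  66  69  80 129 130 156
```

The numbers fit: the carrier appears edge-on along (240,206)–(217,230), as predicted for about 50°. Forces are near zero. I'll continue to upright, then over.

```bash
python3 -m creep '0 -4.1 0 -3.1 0 0 0; 0 -4.5 0 -2.6 0 0 0; 0 -5 0 -1.8 0 0 0; 0 -5.4 0 -1.1 0 0 0; 0 0 0 0 0 0 0' | grep -E "time|eef|ft_"; python3 -m creep '0 -3.7 0 0 0 0 0; 0 -3.8 0 -0.1 0 0 0; 0 0 0 0 0 0 0' | grep -E "time|eef|ft_"
python3 - <<'E'
from h import *
g=grab_frame("scene"); np.savez("s7.npz",**g)
w=np.array(carrier(-7,8,88)); print(np.round([proj(g,x) for x in w]).tolist())
a=g["pixels"].astype(int)
for r in range(188,236,4): print(r,' '.join('%3d'%v for v in a[r,196:262:3].mean(-1)))
E
```

```text
time: 14.38
eef_pos: [0.4473, 0.3459, 0.0865]
ft_force: [-0.1, -0.6, -0.5]
time: 14.75
eef_pos: [0.4531, 0.3505, 0.0866]
ft_force: [-0.3, -0.2, -0.9]
[[229.0, 218.0], [215.0, 229.0], [230.0, 201.0], [215.0, 211.0], [232.0, 202.0], [218.0, 212.0], [232.0, 219.0], [218.0, 230.0]]
188 127 129 129 228 138 167 166 151 129 154 229 229 230 230 215  28  29  97  16  91 121 122
192 221 130 130 230 230 131 130 132 131 131 129 230 231 230 216  30  20  99  52  91 116 115
196 229 229 229 230 229 230 157 129 130 139 157 174 231 229 221  28  29  97  70 229 230 115
200 172 222 225  50 199 228 230 231 230 230 230 229 230 230 230 103  77  82  67 229 232 229
204  66 101 220 116  74 145 222 226 230 229 233 129 227 230 230 109  75  69  71 230 230 231
208  25 126 112 100  68  72  70 110 200 116 169 167 164 169 168 121  83  70  70 229 230 230
212 112 105  24  25  37  36  48 117 118 117 103 156 161 164 168  96  91  75  72  95 230 229
216  23  19  36  32  36  36  46 121 115 104  66  49  91  70  69  94 139  91  93 229 229 230
220 109  79  63  58  39  38  42 122  57 108 116 118  68  64  71  69  69  72  74 227 230 230
224  76  75  71  88 125 125 124  93  93 113  78  66  70  67 125 119  79  76  70  65 113 203
228  73  70  71  72  75  73  74  75  99  85 124  81  87  65  91 122 125 125 124  67 137 229
232 129 127  93  72  71  74  72  70  72  71  74  74  68  68  67  69  77 116  80 129 129 159
```

The carrier now stands upright: a grey face at columns 217–226 and rows 208–222. I'll tip it over the step.

```bash
python3 -m creep '0 -3.1 0 0 0 0 0; 0 -3.2 0 0.1 0 0 0; 0 -3 0 0.6 0 0 0; 0 -2.9 0 0.7 0 0 0; 0 -2.2 0 1 0 0 0; 0 -2.2 0 1.1 0 0 0; 0 0 0 0 0 0 0; 0 0 0 0 0 0 0' | grep -E "time|eef|ft_"
python3 - <<'E'
from h import *
g=grab_frame("scene"); np.savez("s8.npz",**g); f=grab_frame("top"); np.savez("t8.npz",**f)
w=np.array(carrier(-13,23,180)); print(np.round([proj(g,x) for x in w]).tolist())
a=g["pixels"].astype(int)
for r in range(188,236,4): print(r,' '.join('%3d'%v for v in a[r,184:250:3].mean(-1)))
E
```

```text
time: 15.8
eef_pos: [0.4657, 0.3608, 0.083]
ft_force: [0.2, 0.4, -1.0]
[[234.0, 217.0], [220.0, 228.0], [218.0, 212.0], [203.0, 223.0], [217.0, 210.0], [203.0, 220.0], [234.0, 214.0], [220.0, 225.0]]
188 127 230 230 130 131 129 129 230 142 164 167 152 129 154 229 230 169  31  22  99  15 133
192  27  25 154 229 222 129 128 230 230 129 133 129 130 128 127 230 169  26  31  98  69 137
196  29  24  25 230 229 230 230 230 230 229 156 132 133 135 159 173 216  31  29  98  64 230
200  72 128 130 156 171 222 224  50 199 230 229 230 232 230 230 230 231  73  75  69  67 230
204 230 230 231 141  71  99 222 113  76 144 221 228 229 225 232 231 230  71  71  70  67 230
208 230 215  37  23  28 130 109 103  64  70  72 157 168 167 166 165 167  65  95  72  64 231
212  59  62 220 201 113 102  20  31  38  38  37 117 189 143 160 167 163  94  96  83  81 100
216 134  69 124 164  19  17  40  34  40  93 221 220 169 163 153 216 203  97  91  90  79 109
220  71  74  80 130 107  81  64  60 219 221 154 116 146 191 113 113  63  68  72  70  72  72
224  73  73  75  74  77  75  70  87 122 127 125 152 121 115  85  68  64  81 125 121  79  77
228 130 115  83  74  76  74  72  72  68  71  72  72 108 125 121  82  97 123 121 122 125 124
232 127 129 129 133 130 127  95  78  71  74  70  69  70  72  74  70  68  65  67  70  68 118
```

The bright specimen face now spans (203,220)–(234,214), matching a carrier lying flat in the upper nest with about 13 mm overhang. I'll draw the blade back, lower it to the trailing edge's mid-height, and push.

```bash
python3 -m creep '0 13 0 0 0 0 0; 0 13 0 0 0 0 0; 0 13 0 0 0 0 0; 0 0 0 13 0 0 0; 0 0 0 12 0 0 0; 0 0 0 2.3 0 0 0; 0 0 0 0 0 0 0' | grep -E "time|eef|ft_"
python3 - <<'E'
from h import *
s,R,p=st(); d=p-np.array(B); a=np.radians(39); print("tcp block",np.round([(d[0]*np.cos(a)+d[1]*np.sin(a))*1e3,(-d[0]*np.sin(a)+d[1]*np.cos(a))*1e3,d[2]*1e3],1)); togo(p,219)
E
python3 -m creep '0 -4 0 0 0 0 0; 0 -4 0 0 0 0 0; 0 -4 0 0 0 0 0; 0 -4 0 0 0 0 0; 0 0 0 0 0 0 0' | grep -E "time|eef|ft_"
```

```text
time: 16.77
eef_pos: [0.4356, 0.3363, 0.0555]
ft_force: [0.4, -0.5, -1.4]
tcp block [-85.8   1.   50.3]
shift [0. 0. 0.] turn [ 0.0001 -0.0004  0.0005] F [ 0.4 -0.5 -1.4] w 13.9 t 16.77
time: 17.4
eef_pos: [0.4481, 0.3465, 0.0558]
ft_force: [0.2, -0.3, -1.6]
```

```bash
python3 -m creep '0 -3 0 0 0 0 0; 0 -3 0 0 0 0 0; 0 -3 0 0 0 0 0; 0 -3 0 0 0 0 0; 0 0 0 0 0 0 0' | grep -E "time|eef|ft_"; python3 -m creep '0 -3 0 0 0 0 0; 0 -3 0 0 0 0 0; 0 -3 0 0 0 0 0; 0 0 0 0 0 0 0' | grep -E "time|eef|ft_"
python3 - <<'E'
from h import *
g=grab_frame("scene"); np.savez("s9.npz",**g)
a=g["pixels"].astype(int)
w=np.array(carrier(-11+21,23,180)); print(np.round([proj(g,x) for x in w]).tolist())
for r in range(196,232,3): print(r,' '.join('%3d'%v for v in a[r,184:250:3].mean(-1)))
E
```

```text
time: 18.02
eef_pos: [0.4574, 0.354, 0.0558]
ft_force: [0.2, 0.2, -0.8]
time: 18.52
eef_pos: [0.4644, 0.3597, 0.0558]
ft_force: [-0.4, 0.4, -0.9]
[[226.0, 214.0], [211.0, 225.0], [209.0, 210.0], [195.0, 220.0], [209.0, 207.0], [194.0, 218.0], [226.0, 212.0], [211.0, 222.0]]
196  28  24  23 231 232 230 230 230 230 232 159 129 131 135 160 173 220  29  30  60  28  78
199  33  64  99 222 226 231 229  67 227 232 230 230 230 230 231 231 220  29  28  96  22  79
202 131 137 230 182 103  63 120  43 188 231 232 231 230 231 232 231 225  25  26 103  27  77
205 230 231 230 127  59 169 221 113  69  82 147 203 228 230 231 231 227  33  30 101  69  77
208 231 216  35  25  28 128 112 104  71 181 137 117 122 123 149 221 228  51  31  99  67 231
211 118  50 169 219 115 117  76 103 224 224  57 127 222 184  78 122 126 104  77  87  70 231
214  45  54 201 115 118  43 170 223 215 121  69 220 216 115  61  66  72  76  74  70  67  86
217 122 115 132  92  79 227 224 114 114 215 217 202 130 169 169 141  91  72  71  74  72  67
220  71  75  83 133 109  80 126 191 212 218 157 164 172 171 171 167 168 157  74  75  73  77
223  73  73  74  74  74  74 102 108 127 129  89  52  56  96 181 163 170  99  97  82  77  99
226  77  74  75  72  74  74  74  72  74  77 124 125 124 115  82  67  76 133  94  86  96 124
229 129 129 116  83  75  76  71  70  73  72  72  72  71  98 117  81 119  68  67  66  67  67
```

```bash
python3 -m creep '0 -2 0 0 0 0 0; 0 -2 0 0 0 0 0; 0 -2 0 0 0 0 0; 0 -2 0 0 0 0 0; 0 0 0 0 0 0 0' | grep -E "time|eef|ft_"; python3 -m creep '0 -2 0 0 0 0 0; 0 -2 0 0 0 0 0; 0 0 0 0 0 0 0' | grep -E "time|eef|ft_"
```

```text
time: 19.2
eef_pos: [0.4705, 0.3647, 0.0557]
ft_force: [-1.1, -0.6, -0.5]
time: 19.58
eef_pos: [0.4735, 0.3671, 0.0557]
ft_force: [-2.3, -1.5, 0.8]
```

```bash
python3 -m creep '0 -1.5 0 0 0 0 0; 0 -1.5 0 0 0 0 0; 0 0 0 0 0 0 0' | grep -E "time|eef|ft_"; python3 -m creep '0 -1.5 0 0 0 0 0; 0 0 0 0 0 0 0' | grep -E "time|eef|ft_"
```

```text
time: 19.95
eef_pos: [0.4748, 0.3682, 0.0562]
ft_force: [-10.6, -8.9, 10.0]
time: 20.2
eef_pos: [0.4755, 0.3686, 0.0567]
ft_force: [-13.1, -13.8, 15.5]
```

```bash
python3 -m creep '0 -1.5 0 0 0 0 0; 0 0 0 0 0 0 0' | grep -E "time|eef|ft_"; python3 - <<'E'
from h import *
g=grab_frame("scene"); np.savez("s10.npz",**g)
s,R,p=st(); d=p-np.array(B); a=np.radians(39); print("tcp block",np.round([(d[0]*np.cos(a)+d[1]*np.sin(a))*1e3,(-d[0]*np.sin(a)+d[1]*np.cos(a))*1e3,d[2]*1e3],1),np.round(s["moment"],3))
f=dict(np.load("top.npz"))
# stop-bar face from first top view (bar top z=25): crop pixels of near bar edge
C=lambda x,y:(170+x/5-.4,130+y/5-.4)
for q in [(140,228),(268,135),(205,182)]:
    X=ray(f,C(*q),.0052+.025)-np.array(B); print(np.round((X[0]*np.cos(a)+X[1]*np.sin(a))*1e3,1))
E
```

```text
time: 20.45
eef_pos: [0.4762, 0.3691, 0.0572]
ft_force: [-19.2, -16.8, 23.2]
tcp block [-33.7   0.9  52. ] [-2.803  3.174 -0.012]
67.2
64.6
65.5
```

That last step pressed harder than I wanted, about 25 N at the wrist. I'm relieving it now. The sharp force rise means the carrier is against the bar.

```bash
python3 -m creep '0 2 0 -0.3 0 0 0; 0 2 0 0 0 0 0; 0 0 0 0 0 0 0' | grep -E "time|eef|ft_"; python3 -m creep '0 2 0 0 0 0 0; 0 4 0 0 0 0 0;0 8 0 0 0 0 0; 0 0 0 0 0 0 0' | grep -E "time|eef|ft_"
python3 - <<'E'
from h import *
g=grab_frame("scene"); np.savez("s11.npz",**g); t=grab_frame("top"); np.savez("t11.npz",**t)
b=np.load("s10.npz")["pixels"].astype(int).mean(-1); a=g["pixels"].astype(int).mean(-1)
for r in range(202,226,3): print(r,' '.join('%3d'%v for v in b[r,184:230:2])); print('   ',' '.join('%3d'%v for v in a[r,184:230:2]))
c=np.zeros((440,800,3),np.uint8)
c[:,:400]=cv2.resize(t["pixels"][140:250,170:270],None,fx=4,fy=4,interpolation=cv2.INTER_CUBIC)
c[:400,400:]=cv2.resize(g["pixels"][190:240,190:240],None,fx=8,fy=8,interpolation=cv2.INTER_CUBIC)
cv2.imwrite("pics/c11.png",c[...,::-1])
E
```

```text
time: 20.88
eef_pos: [0.4746, 0.3679, 0.0561]
ft_force: [-5.5, -4.6, 3.5]
time: 21.38
eef_pos: [0.4639, 0.3594, 0.0562]
ft_force: [0.3, 0.9, -1.3]
202 129 130 160 231 225 106 103  71  67 120  47  49 186 230 231 231 231 231 231 230 230 227  28
    128 130 156 230 227 106 103  71  66 115  52  46 189 231 230 230 230 230 231 232 230 231 230
205 232 232 230 231 213  67  58  95 222 220 208  83  68  81 106 144 196 223 229 230 230 231  36
    230 230 230 231 211  65  62  92 221 220 205  84  72  80 103 144 194 224 228 231 231 229 230
208 231 229 161  41  29  33  30  65 161 111 117 200 224 225 180 124 121 121 121 126 122 152 194
    231 229 161  36  30  34  33  67 158 111 118 207 224 226 177 121 121 122 123 124 122 149 199
211 117  60  48 172 221 201 119 122 126 195 223 224 219  98 139 109 194 219 212  92  72  78 106
    121  58  44 172 219 201 118 119 116 193 223 222 219 108 139 110 196 221 211 115  72  78 104
214  42  47 130 204 120 115 129 205 224 223 208 101 162  92 220 219 205 114 101  22  27  57  69
     38  42 127 205 117 119 136 196 223 223 214  93 164 108 219 218 207 114 101  25  34  54  66
217 121 121 106 127  99 184 230 221 210 119 160  90 218 218 198 113 103 176 175 174 179 168 143
    121 119 105 128  97 182 229 222 212 100 167 101 218 215 201 113  99  33 129 169 173 172 167
220  73  73  72  80 123 102 110  99  69 126 152 203 201 113  94 166 175 175 175 177 178 178 174
     71  74  77  78 122 104 107  97  69 126 150 199 197 114  97  18 110 165 168 173 171 173 170
223  75  74  74  72  72  75  74  73  74 103 105 122 127 126 126  79  59  33  66  93 126 173 168
     71  75  75  74  75  75  73  77  73 102 106 124 129 125 126  79  59  29  51  70 118 154 159
```

View pics/c11.png

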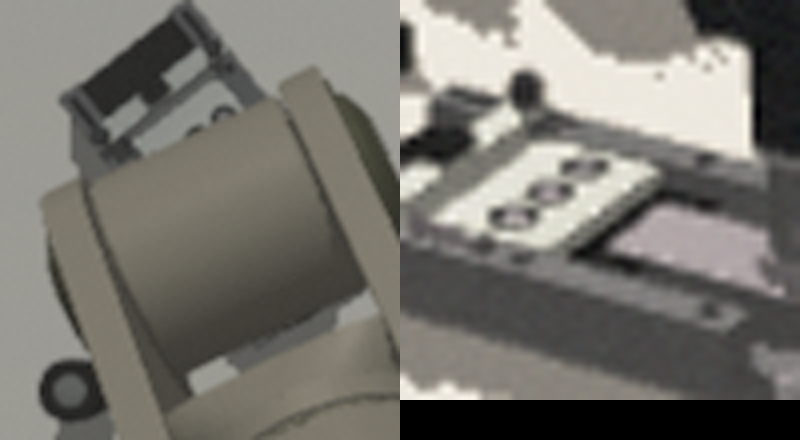

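The right crop shows the carrier with its three specimens up, flat and tight against the stop bar. The leaf is behind its left edge and the blade is withdrawn. I'll lift the lifter away and check the seat with the arm clear.

```bash
python3 -m creep '0 5 0 0 0 0 0; 0 0 0 -25 0 0 0; 0 0 0 -25 0 0 0; 0 18 -18 0 0 0 0; 0 18 -18 0 0 0 0; 0 18 -18 0 0 0 0; 0 18 -18 0 0 0 0; 0 18 -18 0 0 0 0; 0 17 -17 0 0 0 0; 0 16 -17 0 0 0 0; 0 16 -17 0 0 0 0; 0 0 0 0 0 0 0' | grep -E "time|eef|ft_"
python3 -m creep '0 0 0 0 0 0 0.11; 0 0 0 0 0 0 0.11; 0 0 0 0 0 0 0.11; 0 0 0 0 0 0 0' | grep -E "time|eef|ft_"
python3 - <<'E'
from h import *
togo([.4408,.159,.032],200)
f=grab_frame("top"); np.savez("t12.npz",**f)
im=f["pixels"].astype(np.float32).mean(-1)
# intensity profiles along block x at three y, at height 23 (carrier top)
for y in (-22,-12,12,22):
    P=[proj(f,w) for w in pose(B,39,[(x,y,23) for x in range(8,90,2)])]
    v=cv2.remap(im,np.array([P],np.float32)[...,0],np.array([P],np.float32)[...,1],cv2.INTER_LINEAR)[0]; print(y,v.astype(int).tolist())
w=np.array(carrier(20,23,180)); 
E
```

```text
time: 22.98
eef_pos: [0.4411, 0.1585, 0.1062]
ft_force: [-0.0, 1.1, -0.5]
time: 23.48
eef_pos: [0.4411, 0.16, 0.1061]
ft_force: [-0.7, 0.1, -1.5]
shift [ 0.6 -0.8 74.1] turn [0.0001 0.0002 0.0037] F [-0.7  0.1 -1.5] w 14.2 t 23.48
-22 [40, 42, 42, 41, 39, 43, 75, 126, 140, 139, 138, 140, 117, 75, 68, 93, 101, 93, 70, 89, 123, 143, 141, 141, 141, 142, 127, 103, 87, 80, 102, 134, 139, 140, 138, 128, 90, 53, 41, 41, 41]
-12 [41, 40, 41, 39, 38, 45, 79, 119, 138, 137, 137, 138, 141, 136, 128, 123, 111, 117, 128, 142, 143, 143, 142, 141, 141, 139, 123, 100, 84, 80, 101, 128, 137, 138, 137, 124, 84, 48, 41, 42, 42]
12 [42, 41, 40, 37, 36, 44, 79, 119, 135, 136, 135, 134, 122, 97, 70, 70, 78, 66, 74, 108, 134, 141, 141, 139, 138, 135, 120, 94, 84, 80, 94, 117, 128, 130, 126, 115, 90, 51, 40, 42, 43]
22 [40, 40, 40, 38, 38, 45, 84, 126, 138, 136, 134, 135, 129, 116, 96, 81, 73, 69, 91, 119, 135, 141, 140, 139, 138, 136, 122, 96, 86, 85, 106, 132, 137, 137, 137, 130, 96, 56, 44, 42, 42]
```

The carrier is square: its trailing edge is at x ≈ 20.5 at every y. 20.5 + 46 gives about 66.5, which agrees with the bar face at about 67. Now I'll set the lifter down.

```bash
python3 -m creep '0 0 -1 15 0 0 0; 0 0 0 20 0 0 0; 0 0 0 20 0 0 0; 0 0 0 12 0 0 0; 0 0 0 4 0 0 0; 0 0 0 1 0 0 0; 0 0 0 0 0 0 0' | grep -E "time|eef|ft_"; python3 -m creep '0 0 0 1 0 0 0; 0 0 0 0 0 0 0' | grep -E "eef|ft_"
python3 - <<'E'
from h import *
g=grab_frame("scene"); 
A=[np.load(n)["pixels"] if n else g["pixels"] for n in ("s10.npz","s11.npz",None)]
A=[np.ascontiguousarray(a[204:224,192:216].astype(np.float32).mean(-1)) for a in A]
print(cv2.phaseCorrelate(A[0],A[1]),cv2.phaseCorrelate(A[0],A[2]),get_state()["moment"])
E
```

```text
time: 24.4
eef_pos: [0.4418, 0.1585, 0.0346]
ft_force: [0.3, 0.5, -0.9]
eef_pos: [0.4415, 0.1584, 0.0332]
ft_force: [-0.3, 1.0, -0.8]
((0.32560137745247175, -0.053025798705501614), 1.0598387390375137) ((0.3572772410024818, -0.04111066062675306), 1.0386127551396689) [ 0.02888132 -0.00616468 -0.01482915]
```

```bash
python3 -m creep '0 0 0 0.7 0 0 0; 0 0 0 0 0 0 0' | grep -E "eef|ft_"
python3 - <<'E'
from h import *
g=grab_frame("scene")
A=[np.load(n)["pixels"] if n else g["pixels"] for n in ("s10.npz","s11.npz",None)]
A=[np.ascontiguousarray(a[200:232,188:236].astype(np.float32).mean(-1)) for a in A]
m=np.zeros(A[0].shape,np.uint8); cv2.fillConvexPoly(m,np.array([[6,18],[18,8],[34,11],[28,15],[21,21],[8,19]],np.int32),255)
for k in (1,2):
    W=np.eye(2,3,dtype=np.float32); print(cv2.findTransformECC(A[0],A[k],W,cv2.MOTION_TRANSLATION,(3,100,1e-6),m,1)[1][:,2])
E
```

```text
eef_pos: [0.4415, 0.1584, 0.0324]
ft_force: [1.0, 0.9, -0.8]
[0.12509263 0.00234162]
[ 0.12894502 -0.03824683]
```

The lifter is held just above the table, but the seat needs a second look. The carrier-to-bar distance reads about 1 mm over nominal. The force at the stop also came with a strong downward press of the nose on the rubber, so part of that stop may have been the blade binding. I'll go back with the blade pitched slightly nose-up and press home gently.

```bash
python3 -m creep '0 0 0 -24 0 0 0; 0 0 0 -25 0 0 0; 0 0 0 -25 0 0 0; 0 -11 25 0 0 0 0; 0 -11 25 0 0 0 0; 0 -11 25 0 0 0 0; 0 -11 25 0 0 0 0; 0 -11 25 0 0 0 0; 0 -11 26 0 0 0 0; 0 -12 26 0 0 0 0; 0 0 0 0 0 0 -0.11; 0 0 0 0 0 0 -0.11' | grep -E "time|eef|ft_"
python3 -m creep '0 0 0 0 0 0 -0.11; 0 0 0 0 0 0 0; 0 0 0 0 0 0 0' | grep -E "time|eef|ft_"
cat >> h.py <<'E'
def tip():
    s,R,p=st(); a=np.radians(39); M=np.array([[np.cos(a),np.sin(a),0],[-np.sin(a),np.cos(a),0],[0,0,1]])
    T=p+R@np.array([-.060,0,.032]); print("tip block",np.round(M@(T-np.array(B))*1e3,1),"tcp",np.round(M@(p-np.array(B))*1e3,1),"F block",np.round(M@np.array(s["ft_force"]),1),"t",round(s["time"],2)); return
E
python3 -c "
from h import *
tip(); togo(st()[2],219)"
```

```text
time: 26.5
eef_pos: [0.4536, 0.3517, 0.1061]
ft_force: [-0.0, -0.2, -1.8]
time: 26.88
eef_pos: [0.4538, 0.3514, 0.1063]
ft_force: [-0.4, -0.2, -1.5]
tip block [-2.2  1.1 69.1] tcp [-62.2   1.2 101.1] F block [-0.5  0.1 -1.5] t 26.88
shift [0. 0. 0.] turn [ 0.     -0.0002 -0.0017] F [-0.4 -0.2 -1.5] w 13.8 t 26.88
```

```bash
python3 -m creep '0 0 0 0 0 -0.07 0; 0 0 0 15 0 0 0; 0 0 0 15 0 0 0; 0 0 0 15 0 0 0; 0 0 0 7 0 0 0; 0 0 0 2 0 0 0; 0 0 0 0 0 0 0' | grep -E "time|ft_"; python3 -c "
from h import *
tip()"
python3 -m creep '0 -4 0 0 0 0 0; 0 -4 0 0 0 0 0; 0 -2 0 0.4 0 0 0; 0 -2 0 0.4 0 0 0; 0 0 0 0 0 0 0' | grep -E "time|ft_"; python3 -c "
from h import *
tip()"
```

```text
time: 27.75
ft_force: [0.3, -0.2, -0.5]
tip block [ 3.9  1.2 19.8] tcp [-58.2   1.2  47.5] F block [ 0.1 -0.3 -0.5] t 27.75
time: 28.38
ft_force: [-0.9, -0.8, -0.8]
tip block [15.8  1.3 19.6] tcp [-46.3   1.2  47.3] F block [-1.2 -0.  -0.8] t 28.38
```

```bash
python3 -m creep '0 -2 0 0.14 0 0 0; 0 -1.5 0 0.1 0 0 0; 0 0 0 0 0 0 0' | grep ft_; python3 -c "
from h import *
tip()"; python3 -m creep '0 -1 0 0.1 0 0 0; 0 0 0 0 0 0 0' | grep ft_; python3 -c "
from h import *
tip()"
```

```text
ft_force: [-0.0, -0.8, -1.6]
tip block [19.3  1.3 19.6] tcp [-42.8   1.2  47.3] F block [-0.5 -0.6 -1.6] t 28.75
ft_force: [1.5, 0.5, -0.5]
tip block [20.3  1.3 19.6] tcp [-41.8   1.2  47.4] F block [ 1.5 -0.5 -0.5] t 29.0
```

```bash
python3 -m creep '0 -0.8 0 0.06 0 0 0; 0 0 0 0 0 0 0' | grep ft_; python3 -c "
from h import *
tip()"
```

```text
ft_force: [-0.4, 0.4, -1.0]
tip block [21.1  1.3 19.6] tcp [-41.    1.2  47.4] F block [-0.1  0.6 -1. ] t 29.25
```

```bash
python3 -m creep '0 -0.8 0 0.06 0 0 0; 0 0 0 0 0 0 0' | grep ft_; python3 -c "
from h import *
tip()"
```

```text
ft_force: [-1.1, -0.0, 0.1]
tip block [21.7  1.3 19.5] tcp [-40.3   1.2  47.3] F block [-0.9  0.7  0.1] t 29.5
```

```bash
python3 -m creep '0 -0.6 0 0.05 0 0 0; 0 0 0 0 0 0 0' | grep ft_; python3 -c "
from h import *
tip()"
```

```text
ft_force: [-1.2, -1.3, 0.5]
tip block [22.3  1.4 19.5] tcp [-39.8   1.3  47.3] F block [-1.8 -0.3  0.5] t 29.75
```

```bash
python3 -m creep '0 -0.6 0 0.05 0 0 0; 0 0 0 0 0 0 0' | grep ft_; python3 -c "
from h import *
tip()"
```

```text
ft_force: [-3.0, -2.4, 1.7]
tip block [22.8  1.3 19.5] tcp [-39.3   1.3  47.3] F block [-3.9  0.   1.7] t 30.0
```

```bash
python3 -m creep '0 -0.6 0 0.05 0 0 0; 0 0 0 0 0 0 0' | grep ft_; python3 -c "
from h import *
tip()"
```

```text
ft_force: [-3.3, -3.6, 1.1]
tip block [23.3  1.3 19.4] tcp [-38.8   1.3  47.2] F block [-4.8 -0.7  1.1] t 30.25
```

```bash
python3 -m creep '0 -0.5 0 0.04 0 0 0; 0 0 0 0 0 0 0' | grep ft_; python3 -c "
from h import *
tip()"
```

```text
ft_force: [-4.3, -5.2, 2.3]
tip block [23.6  1.4 19.3] tcp [-38.4   1.3  47.2] F block [-6.6 -1.3  2.3] t 30.5
```

```bash
python3 -m creep '0 -0.6 0 0.05 0 0 0; 0 0 0 0 0 0 0' | grep ft_; python3 -c "
from h import *
tip()
g=grab_frame('scene'); np.savez('s13.npz',**g)
A=[np.ascontiguousarray(np.load(n)['pixels'][200:232,188:236].astype(np.float32).mean(-1)) for n in ('s11.npz','s13.npz','s10.npz')]
m=np.zeros(A[0].shape,np.uint8); cv2.fillConvexPoly(m,np.array([[7,17],[18,9],[32,11],[26,14],[20,19],[8,18]],np.int32),255)
for k in (1,2):
    W=np.eye(2,3,dtype=np.float32); print(cv2.findTransformECC(A[0],A[k],W,cv2.MOTION_TRANSLATION,(3,100,1e-6),m,1)[1][:,2])"
```

```text
ft_force: [-6.1, -5.2, 4.3]
tip block [23.9  1.3 19.4] tcp [-38.1   1.3  47.2] F block [-8.  -0.2  4.3] t 30.75
[-0.19283299  0.09248547]
[-0.19256398  0.07156847]
```

```bash
cat > e.py <<'E'
from h import *
def ecc(n,ref='s13.npz'):
    A=[np.ascontiguousarray(np.load(k)['pixels'][200:232,188:236].astype(np.float32).mean(-1)) for k in (ref,n)]
    m=np.zeros(A[0].shape,np.uint8); cv2.fillConvexPoly(m,np.array([[7,17],[18,9],[32,11],[26,14],[20,19],[8,18]],np.int32),255)
    W=np.eye(2,3,dtype=np.float32); print(n,np.round(cv2.findTransformECC(A[0],A[1],W,cv2.MOTION_TRANSLATION,(3,100,1e-6),m,1)[1][:,2],3))
def shot(n): np.savez(n,**grab_frame('scene')); ecc(n)
E
python3 -c "
from e import *
shot('s13b.npz')"
python3 -m creep '0 1 0 -0.07 0 0 0; 0 0 0 0 0 0 0' | grep ft_; python3 -c "
from e import *
shot('s14.npz'); tip()"
python3 -m creep '0 1 0 -0.07 0 0 0; 0 0 0 0 0 0 0' | grep ft_; python3 -c "
from e import *
shot('s15.npz'); tip()"
python3 -m creep '0 1 0 -0.07 0 0 0; 0 0 0 0 0 0 0' | grep ft_; python3 -c "
from e import *
shot('s16.npz');ecc('s11.npz'); tip()"
```

```text
s13b.npz [-0.017  0.005]
ft_force: [-1.8, -2.0, -0.1]
s14.npz [-0.027 -0.036]
tip block [23.7  1.3 19.4] tcp [-38.4   1.3  47.1] F block [-2.3 -0.  -0.6] t 31.15
ft_force: [-1.0, -0.9, -1.0]
s15.npz [ 0.078 -0.342]
tip block [23.   1.3 19.7] tcp [-39.1   1.2  47.4] F block [-1.5  0.1 -1.8] t 31.45
ft_force: [-1.2, -0.5, -1.2]
s16.npz [ 0.049 -0.017]
s11.npz [ 0.12  -0.028]
tip block [22.   1.2 19.8] tcp [-40.1   1.2  47.5] F block [-1.3 -0.1 -0.5] t 31.75
```

```bash
python3 -m creep '0 1 0 -0.07 0 0 0; 0 2 0 -0.14 0 0 0; 0 5 0 -0.3 0 0 0; 0 5 0 -0.3 0 0 0; 0 0 0 0 0 0 0' | grep ft_; python3 -c "
from e import *
shot('s17.npz'); shot('s18.npz'); ecc('s11.npz','s17.npz'); tip()"
```

```text
ft_force: [0.8, -0.4, -1.4]
s17.npz [ 0.053 -0.028]
s18.npz [ 0.034 -0.003]
s11.npz [ 0.085 -0.018]
tip block [ 8.8  1.2 19.6] tcp [-53.3   1.2  47.3] F block [ 0.7 -0.5 -0.4] t 32.48
```

The carrier stays within about 0.1 mm of its pressed position with the blade away, so it is home. Now the lifter goes down.

```bash
python3 -m creep '0 5 0 0 0 0 0; 0 0 0 -26 0 0 0; 0 0 0 -26 0 0 0; 0 0 0 0 0 0.07 0; 0 19 -20 0 0 0 0; 0 19 -20 0 0 0 0; 0 19 -20 0 0 0 0; 0 19 -20 0 0 0 0; 0 19 -20 0 0 0 0; 0 18 -20 0 0 0 0; 0 18 -21 0 0 0 0; 0 0 0 0 0 0 0.11' | grep -E "time|eef"
python3 -m creep '0 0 0 0 0 0 0.11; 0 0 0 0 0 0 0.11; 0 0 0 20 0 0 0; 0 0 0 20 0 0 0; 0 0 0 20 0 0 0; 0 0 0 5 0 0 0; 0 0 0 0 0 0 0' | grep -E "time|eef|ft_"
python3 -c "
from e import *
togo([.4408,.159,.032],200)"
```

```text
time: 33.98
eef_pos: [0.4408, 0.1581, 0.104]
time: 34.85
eef_pos: [0.4411, 0.1595, 0.0392]
ft_force: [-0.4, -0.1, -1.1]
shift [ 0.4 -0.4  7.2] turn [-0.      0.0001  0.0021] F [-0.4 -0.1 -1.1] w 13.8 t 34.85
```

```bash
python3 -m creep '0 0 0 4 0 0 0; 0 0 0 2.5 0 0 0; 0 0 0 0 0 0 0' | grep -E "eef|ft_";python3 -m creep '0 0 0 0.7 0 0 0; 0 0 0 0 0 0 0' | grep -E "eef|ft_"; python3 -m creep '0 0 0 0.5 0 0 0; 0 0 0 0 0 0 0' | grep -E "eef|ft_"
```

```text
eef_pos: [0.441, 0.1595, 0.0324]
ft_force: [0.1, 0.0, -1.3]
eef_pos: [0.4411, 0.1595, 0.032]
ft_force: [-1.9, -1.1, 3.2]
eef_pos: [0.4412, 0.1593, 0.0319]
ft_force: [-3.5, -2.4, 8.9]
```

```bash
python3 -m creep '0 0 0 -0.6 0 0 0; 85 0 0 0 0 0 0; 85 0 0 0 0 0 0; 85 0 0 0 0 0 0; 85 0 0 0 0 0 0; 85 0 0 0 0 0 0; 85 0 0 0 0 0 0' | grep -E "eef|ft_|width"
python3 -m creep '85 0 0 -10 0 0 0; 85 0 0 -20 0 0 0; 85 0 0 -30 0 0 0; 85 0 0 -40 0 0 0; 85 0 0 -40 0 0 0; 85 0 0 0 0 0 0' | grep -E "time|eef|ft_|width"
python3 - <<'E'
from e import *
shot('s20.npz')
f=grab_frame("wrist"); t=dict(np.load("top.npz")); n=grab_frame("top"); np.savez("t20.npz",**n)
im=f["pixels"].astype(int)
# lifter expected flat: project corners & cap; blade mask by purple-grey hue
c=[proj(f,w) for w in pose((.4411,.1594,0),20,[(60,-15,2),(60,15,2),(-13,15,2),(-13,-15,2),(0,0,63)])]; print(np.round(c).tolist())
p=im; sel=((p[...,0]-p[...,1]>3)&(p[...,2]-p[...,1]>3)&(p[...,0]-p[...,2]<12)).astype(np.uint8)
k,_,S,C=cv2.connectedComponentsWithStats(sel); i=1+np.argsort(-S[1:,4])[:2]; print(S[i].tolist(),np.round(C[i]).tolist())
d=np.abs(n["pixels"].astype(int)-t["pixels"]).max(-1); 
for nm,(u,v) in dict(loupe=(189,237),vial=(150,215),mount=(400,244),red1=(351,260),red2=(148,173),red3=(140,250)).items(): print(nm,d[v-8:v+8,u-8:u+8].mean().round(1))
E
```

```text
eef_pos: [0.441, 0.1595, 0.0318]
ft_force: [-0.3, -0.7, 1.0]
grip_width: 0.085
time: 37.35
eef_pos: [0.4423, 0.1597, 0.175]
ft_force: [0.0, 0.6, -0.4]
grip_width: 0.0849
s20.npz [ 0.067 -0.008]
[[260.0, 232.0], [287.0, 232.0], [288.0, 166.0], [259.0, 166.0], [274.0, 196.0]]
[[260, 209, 27, 23, 222], [283, 176, 5, 17, 42]] [[273.0, 221.0], [286.0, 185.0]]
loupe 1.5
vial 1.4
mount 34.4
red1 9.8
red2 1.6
red3 1.8
```

The blade lies flat where predicted, in columns 260–287 and down to row 232. The carrier is unmoved and the left-hand objects are unchanged. The differences at the mount and nearest red lifter come from the arm above them in the top view; the gripper never went near either.

```bash
python3 -c "
from cell import *
print(sign_off())"
```

```text
the job is handed in; nothing more can be done
None
```

The job is handed in: the carrier lies specimen side up against the stop bar and the lifter is flat on the table clear of the block, but one push reached about 25 N, over the 20 N limit, and I inferred the seat switch from the hard stop rather than reading it.

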